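# Hold the hidden bolt head while the driver works the nut

## Robot

A 7-joint arm with a two-finger parallel gripper is mounted at the origin on the work surface. World frame = base frame: x ahead of the robot, y to its left, z up, the work surface at z = 0. Lengths are in m, angles in degrees, forces in N, time in s.
With the tool pointing down it reaches from about 0.375 to 0.925 m from the base axis. Payload 3.1 kg.
Tool frame: the origin (TCP) lies between the finger pads, 19 mm behind the fingertips; this is the grasp point; z points along the fingers, y is the line along which they close (so a half turn about z gives the same grasp; the last joint's range is limited). The gripper opens to 85 mm and grips with 20 to 120 N. Pads are 22 mm wide; open, the fingers measure 114 mm over their backs; the gripper's body (76 mm by 85 mm) begins 54 mm behind the grasp point. The pads swing forward as they close: fully open they stand 13 mm farther back than shut.
Start: joints at [68.652, 21.939, 2.515, 91.553, -1.026, 66.532, -2.859], TCP at [0.176, -0.626, 0.25] pointing down, gripper open.
Joint ranges: [-149.38, 149.38], [-23.57, 123.04], [-84.95, 90], [0, 143.3], [-89.99, 269.99], [3.08, 112.72], [-163.45, 163.45]. Speed limits (degrees/s): [159.86, 159.86, 180, 180, 180, 180, 180].

## Interface

Orientations are given as a 3x3 rotation matrix whose columns are the frame's x, y, z axes.
In Python, from rig import r, vision, ticket gives the robot as it stands.
- The arm moves only by the tool send_rows, never from a script. Its argument "series" is one flat list of numbers, 5 for each row, row after row: the opening, from 0 (shut) to 1 (fully open), then the shift along the tool's x, y, z in a scale on which 1.0 is 300 mm, then the turn about the tool's z in normalised numbers (1 is 90 degrees). A call has exactly 5 rows; each row is the pose to reach, as a shift and turn from the pose commanded when the call began, along the tool's axes at that moment; what a row does not reach only later rows make up. A row lasts 1/10 s, in which the tool goes at most 50 mm and 8.59 degrees, less where a joint would pass 70% of its speed; a pose out of reach is approached as far as the arm can. A shift or turn number past 1, either way, is cut back to 1. A call with a gripper value outside its range is refused whole. The fingers move at their own pace and stop on an object; the grip force is fixed at half the most. Time passes only in rows, so rows that repeat a pose let the fingers close, or fill a call up. It gives the time, the measured TCP pose, the force, the opening and the grip force at its end, in the units of the state.
- r.observe(): the state, without advancing time (a new reading comes with each control period).
- vision.get_image(name): name is "scene" or "top"; returns a dict with "image" (400x640x3 uint8, blue, green, red), "intrinsics" (3x3 intrinsics, pixels), "extrinsics" (4x4, takes a point from camera to world coordinates). Camera axes: x right, y up, looking along -z (the intrinsics and any distortion apply to the point x, -y, -z); pixel columns grow to the right and rows downward; lengths in m; the calibration is good to about 2 mm. A picture is of the moment at which its call begins. There is no depth.
- ticket.finish_job(): hands the job in; it is judged then, once.
The state is a dict: "t": time; "joints": joint angles; "qd": joint speeds; "joint_torque": joint torques, N m; "tcp_pos": TCP position; "eef_rot": TCP orientation; "ft_force": force on the tool from outside, world axes, zero at the start; "moment": the same for the moment, N m; "finger_gap": opening from 0.0 (shut) to 1.0 (fully open); "finger_force": force on a finger pad.
Only numpy, scipy, OpenCV 4.12 (cv2) and the standard library are available. Lean on these libraries where they do the work, as an engineer would, in place of code of your own. Each camera call takes 0.05 s, during which the arm holds its last target. There are 200 camera calls.

## Task

A small nut driver is turning a nut on the near side of the press's steel hinge channel, and its bolt just turns round with it. Reach down into the narrow gap behind the channel's front flange, grasp the head of that bolt and keep it from turning; leave the other bolt untouched and do not push the jars and bottle about. Hold the head still for at least two seconds and finish while still gripping it: do not let go at the end.

Things in the scene. Friction and masses are not known exactly. Their poses are not given: they have to be found in the camera images.
- bracket: Fixed steel U-channel, 260 mm long (its y), open at top and ends. Origin on the table under the middle of the gap; x points away from the robot's side, z up. Flanges 8 mm thick: inner faces at x = -22 and +22 mm, tops 90 mm above the table; gap floor at 10 mm. Two bolts through the front flange at y = +55 and -55 mm, heads in the gap. A 27 mm high wooden frame reaches 280 mm beyond.
- driver: Fixed, running nut driver: black cylinder, 44 mm diameter, top 84 mm above the table, on wooden cradles on the robot's side of the channel, axis along x, from x = -200 to -85 mm; a 36 mm socket joins it to the front flange. Origin on the table in the middle of the gap, straight below the head it turns; axes parallel to the channel's. It may be at either bolt place.
- bolt: The turning bolt to be held. Origin: centre of its steel hex head, 60 mm above the table, midway between the flanges. Head 24 mm across flats, 27.7 mm across corners, 16 mm thick along the bolt, 14 mm free to each flange; 17 mm shank through the front flange. Its x is the bolt's axis (the channel's x); its z is square to one pair of flats.
- spare: The second, idle bolt, with an identical head, a bare nut and no driver, at the other place 110 mm away along the channel. Origin on the table top in the middle of the gap, straight below that head; axes as the channel's. Leave it alone.
- tub: Bystander: white lidded tub, 72 mm diameter, 75 mm high, loose. Origin at the centre of its underside.
- squeeze: Bystander: white bottle, 50 mm diameter, 160 mm high, loose. Origin at the centre of its underside.
- inkjar: Bystander: ink jar with black lid, 68 mm diameter, 100 mm high, loose. Origin at the centre of its underside.
- bolt_head (a point): Same point as the bolt's origin, the head's centre. The head turns about +x at some 0.4 rad/s, pulled without pause by a slipping torque of 0.2 N m. A grip of 20 to 60 N on the head from above, closing along the channel's y, turns it slowly, within 2 s, until two flats lie on the pads, and then stops it.
Not all that is in view belongs to the job. There is more than one size of the driver; the one meant has the size given above.

How it is judged:
By the outcome, as a careful person would: the job done as asked, in the order asked, and still so for the second after the job is handed in, while the arm keeps its last pose, push and grip.
It also fails if it takes over 32 s, if anything falls off the work surface, if the arm or the gripper's body presses on something with over 40 N, if the wrist force passes 120 N, or if a joint passes its speed limit or range.

## Working session

There is one attempt and no reset: what is moved stays moved. The work goes in short steps, Python scripts to look and compute and a tool call to move; the robot and the scene stay as the last step left them, time stands still between calls to the robot, and variables do not carry over. Pictures are saved under pics/ and viewed, at most 10 in all, crops included, and the job is handed in when it is done.

Besides the shell and the picture viewer there is one more tool, called after "Call:" in YAML: its name, and indented under it one key for each argument. send_rows: Moves the arm, as the interface text tells. Its arguments: {"type":"object","properties":{"series":{"type":"array"}},"required":["series"]}

```bash
mkdir -p pics; python3 - <<'E'
from rig import r,vision,ticket
import cv2,numpy as np
np.set_printoptions(precision=4,suppress=True)
s=r.observe();print(s['t'],s['tcp_pos'],s['eef_rot'],s['finger_gap'])
for n in('scene','top'):
    d=vision.get_image(n);cv2.imwrite(f'pics/{n}0.png',d['image']);print(n,{k:v for k,v in d.items() if k!='image'})
E
```

```text
0.0 [ 0.1761 -0.6247  0.2486] [[ 0.9625  0.2714 -0.0008]
 [ 0.2714 -0.9625  0.0025]
 [-0.0001 -0.0027 -1.    ]] 1.000604285475147
scene {'intrinsics': array([[394.5595,   0.    , 314.9576],
       [  0.    , 394.5595, 204.8523],
       [  0.    ,   0.    ,   1.    ]]), 'extrinsics': array([[-0.7949, -0.3585,  0.4895,  1.1301],
       [ 0.6064, -0.4952,  0.6222,  0.7933],
       [ 0.0193,  0.7914,  0.611 ,  0.8645],
       [ 0.    ,  0.    ,  0.    ,  1.    ]])}
top {'intrinsics': array([[498.189 ,   0.    , 321.5279],
       [  0.    , 498.189 , 204.4769],
       [  0.    ,   0.    ,   1.    ]]), 'extrinsics': array([[ 0.0086,  0.9983, -0.058 ,  0.4084],
       [-0.9999,  0.0081, -0.0085, -0.0278],
       [-0.008 ,  0.0581,  0.9983,  1.2726],
       [ 0.    ,  0.    ,  0.    ,  1.    ]])}
```

View pics/scene0.png

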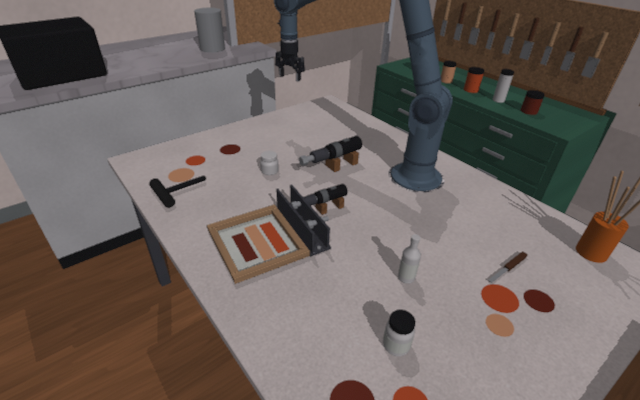

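View pics/top0.png

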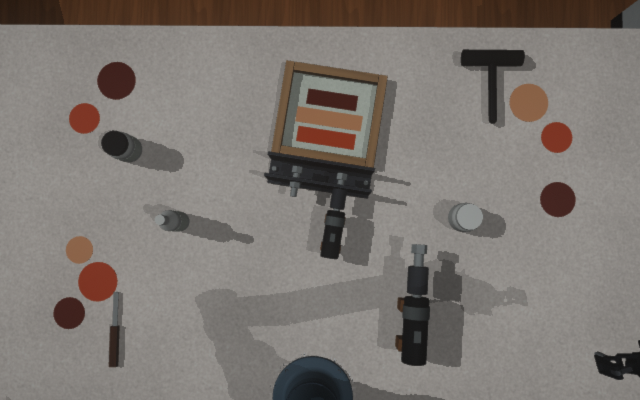

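The top view shows the channel near (320,173) with two heads, at about (297,172) and (342,178). The small driver at (335,225) meets the flange below the right one. A larger loose driver lies at (417,310). Candidates: the head at (342,178), in line with the small driver, is my choice. The head at (297,172), with a bare nut at (294,190), is the spare. The big driver is a decoy. I'll check this in a close crop.

```bash
python3 - <<'E'
import cv2,numpy as np
a=cv2.imread('pics/top0.png')[145:265,255:390];b=cv2.imread('pics/scene0.png')[170:260,265:355]
A=cv2.resize(a,(450,400),interpolation=cv2.INTER_CUBIC);B=cv2.resize(b,(350,400),interpolation=cv2.INTER_CUBIC)
c=np.hstack([A,B]);c=np.clip(c.astype(float)*1.7,0,255).astype(np.uint8)
cv2.imwrite('pics/c1.png',c)
E
```

```text
(no output)
```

View pics/c1.png

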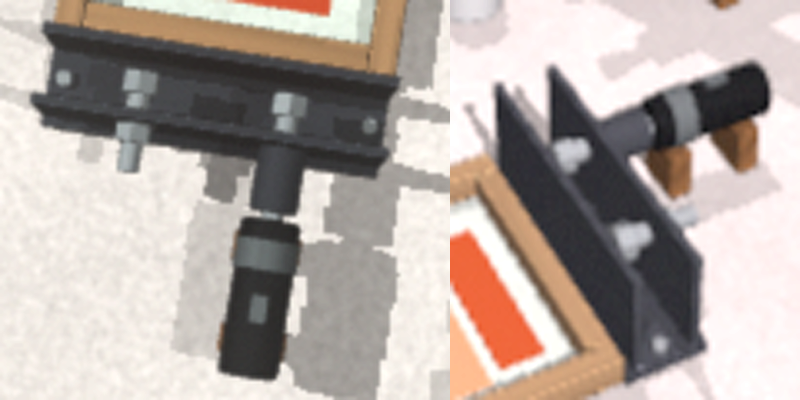

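Confirmed: the turning bolt is the −y head, at crop (289,103) in the top view and (568,152) in the scene view. The spare, with its bare nut, is at crop (137,85) and (630,238). Next I'll triangulate the heads and corners and fit the channel pose.

```bash
cat > h.py <<'E'
import cv2,numpy as np
from rig import r,vision
from scipy.optimize import least_squares
np.set_printoptions(precision=4,suppress=True)
F=np.diag([1,-1,-1.])
def P(d):
    E=d['extrinsics'];R=F@E[:3,:3].T
    return d['intrinsics']@np.c_[R,-R@E[:3,3]]
def proj(P,X):
    q=np.c_[X,np.ones(len(X))]@P.T;return q[:,:2]/q[:,2:]
def mod(p,X):
    c,s=np.cos(p[2]),np.sin(p[2]);return X@np.array([[c,-s,0],[s,c,0],[0,0,1]]).T+[p[0],p[1],0]
E
python3 - <<'E'
from h import *
D={n:vision.get_image(n) for n in('top','scene')};Pt,Ps=P(D['top']),P(D['scene'])
f=lambda L:np.array(L)*[.3,.3]+[255,145]
g=lambda L:(np.array(L)-[450,0])*[90/350,.225]+[265,170]
# target head, spare head, front flange -y,+y, rear flange -y,+y
t=f([[289,103],[139,80],[388,153],[38,97],[398,80],[47,25]]).astype(float)
s=g([[568,152],[630,238],[549,65],[697,253],[497,85],[632,283]]).astype(float)
X=cv2.triangulatePoints(Pt,Ps,t.T,s.T);X=(X[:3]/X[3]).T;print(X)
M=np.array([[0,-55,66],[0,55,66],[-26,-130,90],[-26,130,90],[26,-130,90],[26,130,90.]])/1e3
fun=lambda p:np.r_[proj(Pt,mod(p,M))-t,proj(Ps,mod(p,M))-s].ravel()
o=least_squares(fun,[.5,0,0],loss='soft_l1');p=o.x;print(p,np.degrees(p[2]));print(o.fun.reshape(-1,2))
np.save('p.npy',p);print('head',mod(p,np.array([[0,-.055,.06]])))
# overlay
out=[]
L=[]
for x in(-30,-22,22,30):L.append([[x,-130,90],[x,130,90]])
for y in(-130,130):L+= [[[-30,y,90],[-22,y,90]],[[22,y,90],[30,y,90]]]
for sy in(-55,55):
  for x in(-8,8):L+=[[[x,sy-12,72],[x,sy+12,72]],[[x,sy-12,48],[x,sy+12,48]],[[x,sy-12,48],[x,sy-12,72]],[[x,sy+12,48],[x,sy+12,72]]]
for n,Pm,(r0,r1,c0,c1) in(('top',Pt,(140,205,255,390)),('scene',Ps,(180,260,265,340))):
    k=5.8 if n=='top' else 6
    im=cv2.resize(D[n]['image'][r0:r1,c0:c1],None,fx=k,fy=k,interpolation=cv2.INTER_CUBIC);im=np.clip(im*1.8,0,255).astype(np.uint8)
    for l in L:
        q=(proj(Pm,mod(p,np.array(l)/1e3))-[c0,r0]+.5)*k
        cv2.line(im,*[tuple(int(v) for v in z) for z in q],(0,255,0) ,1)
    cv2.imwrite(f'pics/o_{n}.png',im)
a,b=cv2.imread('pics/o_top.png'),cv2.imread('pics/o_scene.png')
a=cv2.resize(a,(600,int(a.shape[0]*600/a.shape[1])));b=cv2.resize(b,(330,int(b.shape[0]*330/b.shape[1])))
cv2.imwrite('pics/o.png',np.vstack([a,np.pad(cv2.resize(b,(290,309)),((0,0),(0,310),(0,0)))]))
E
```

```text
[[ 0.5458 -0.0637  0.0671]
 [ 0.562   0.046   0.0665]
 [ 0.5099 -0.1356  0.0902]
 [ 0.547   0.1155  0.0931]
 [ 0.5618 -0.1422  0.0893]
 [ 0.6009  0.109   0.0896]]
[ 0.5552 -0.0116 -0.1506] -8.626028506099711
[[ 0.0272  0.6638]
 [ 0.4326  0.4879]
 [ 0.0864  0.1905]
 [-2.5678 -0.1279]
 [ 0.4177  0.6361]
 [-1.6858  0.1396]
 [-2.3974 -0.1544]
 [-2.7747 -0.4159]
 [-0.462  -0.0684]
 [-0.4205  1.9372]
 [-0.9495 -0.5701]
 [ 0.9577  0.5835]]
head [[ 0.547 -0.066  0.06 ]]
```

View pics/o.png

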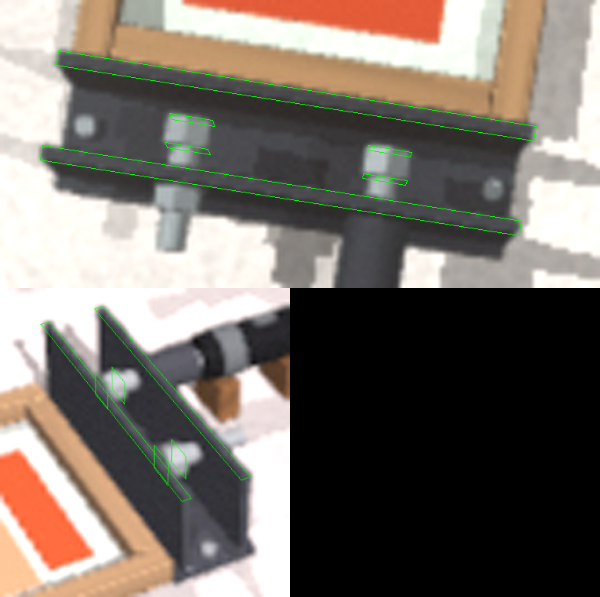

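The overlay fits the flanges and the target head. I triangulated the head at about z 0.067 for its upper surface, which agrees with a centre at 0.06, and its centre is at about (0.548, −0.066). The channel yaw is −8.6°. Now I move off at the present height and turn the tool.

Careful with the scale: shifts go in shares of 300 mm and turns go in shares of 90 degrees. That gives: 0.137 m is 0.4567, -0.117 m is -0.39, 24.4 degrees is 0.2711.

Call:
send_rows:
  series: [1, 0.05, -0.0433, 0, 0.0333, 1, 0.1533, -0.13, 0, 0.0889, 1, 0.2533, -0.2167, 0, 0.1556, 1, 0.3533, -0.3033, 0, 0.2222, 1, 0.4567, -0.39, 0, 0.2711]

```text
t: 0.7
tcp_pos: [0.2769, -0.4744, 0.2498]
eef_rot: [[0.988, -0.155, -0.0], [-0.155, -0.988, 0.0], [-0.0, -0.0, -1.0]]
ft_force: [1.0, 0.4, -0.2]
finger_gap: 1.001
finger_force: 0.0
```

```bash
cat > st.py <<'E'
from h import *
s=r.observe();R=s['eef_rot'];p=s['tcp_pos'];print(s['t'],p,s['ft_force'],s['finger_gap'],s['finger_force'],s['joints'])
d=np.array([.548,-.066,.06])-p
print('d tool',R.T@d,'yaw',np.degrees(np.arctan2(R[1,0],R[0,0])), 'z',R[:,2])
E
python3 st.py
```

```text
0.7 [ 0.2769 -0.4744  0.2498] [ 1.      0.4063 -0.2176] 1.0009802792716176 0.0 [ 54.5728  11.1679   0.9461 105.5779  -0.2012  63.2736 -43.2981]
d tool [ 0.2048 -0.4453  0.1898] yaw -8.889621373374018 z [-0.0002  0.0002 -1.    ]
```

To row units: -0.212 m is -0.7067, -0.168 m is -0.56.

Call:
send_rows:
  series: [1, 0.06, -0.1333, 0, 0, 1, 0.1233, -0.2667, 0, 0, 1, 0.19, -0.4133, 0, 0, 1, 0.2567, -0.56, 0, 0, 1, 0.3233, -0.7067, 0, 0]

```text
t: 1.2
tcp_pos: [0.4049, -0.2791, 0.2501]
eef_rot: [[0.989, -0.151, 0.0], [-0.151, -0.989, -0.0], [0.0, 0.0, -1.0]]
ft_force: [1.3, -0.3, 0.1]
finger_gap: 0.999
finger_force: 0.0
```

To row units: -0.212 m is -0.7067, -0.177 m is -0.59.

Call:
send_rows:
  series: [1, 0.0667, -0.1467, 0, 0, 1, 0.1333, -0.2933, 0, 0, 1, 0.2033, -0.4433, 0, 0, 1, 0.27, -0.59, 0, 0, 1, 0.3233, -0.7067, 0, 0]

```text
t: 1.7
tcp_pos: [0.5332, -0.0825, 0.2501]
eef_rot: [[0.989, -0.148, 0.001], [-0.148, -0.989, 0.001], [0.001, -0.001, -1.0]]
ft_force: [-0.1, 0.2, 0.5]
finger_gap: 0.999
finger_force: 0.0
```

```bash
python3 st.py
```

```text
1.7 [ 0.5332 -0.0825  0.2501] [-0.0908  0.2388  0.5   ] 0.9994405689839094 0.0 [ 22.9165  11.3161 -20.5886 105.9436   4.3641  63.4718 -97.7553]
d tool [ 0.0121 -0.0183  0.1902] yaw -8.501460311274636 z [ 0.0008  0.0009 -1.    ]
```

To row units: 0.085 m is 0.2833, 0.06 m is 0.2.

Call:
send_rows:
  series: [1, 0.0233, -0.0333, 0.1, 0, 1, 0.04, -0.06, 0.2, 0, 1, 0.04, -0.06, 0.2667, 0, 1, 0.04, -0.06, 0.2833, 0, 1, 0.04, -0.06, 0.2833, 0]

```text
t: 2.2
tcp_pos: [0.5458, -0.0701, 0.1641]
eef_rot: [[0.989, -0.151, -0.002], [-0.151, -0.989, 0.0], [-0.002, 0.0, -1.0]]
ft_force: [0.7, 0.8, 0.5]
finger_gap: 1.002
finger_force: 0.0
```

```bash
python3 st.py; python3 - <<'E'
from h import *
o=[]
for n,(r0,r1,c0,c1) in(('top',(120,220,270,410)),('scene',(110,270,240,370))):
    o.append(cv2.resize(vision.get_image(n)['image'][r0:r1,c0:c1],(400,286 if n=='top' else 492),interpolation=cv2.INTER_CUBIC))
o[0]=np.pad(o[0],((0,206),(0,0),(0,0)))
cv2.imwrite('pics/v1.png',np.clip(np.hstack(o)*1.7,0,255).astype(np.uint8))
E
```

```text
2.2 [ 0.5458 -0.0701  0.1641] [0.6698 0.8209 0.4851] 1.002418714545598 0.0 [  20.601    18.2432  -20.3378  108.8323    7.6771   54.3736 -101.9715]
d tool [ 0.0018 -0.0043  0.1041] yaw -8.674482039993054 z [-0.0024  0.0003 -1.    ]
```

View pics/v1.png

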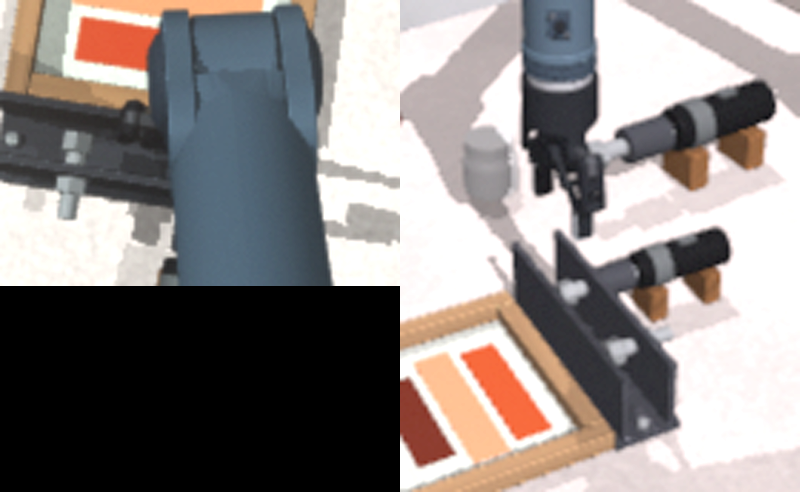

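The crop shows the open fingers straddling above the far head (scene crop (572,290)), aligned with the gap. The spare at (622,348) is clear. I correct sideways and go down to just above the flanges.

To row units: 0.055 m is 0.1833, 0.045 m is 0.15.

Call:
send_rows:
  series: [1, 0.0067, -0.0133, 0.05, 0, 1, 0.0067, -0.0133, 0.1, 0, 1, 0.0067, -0.0133, 0.15, 0, 1, 0.0067, -0.0133, 0.1833, 0, 1, 0.0067, -0.0133, 0.1833, 0]

```text
t: 2.8
tcp_pos: [0.5471, -0.0661, 0.1073]
eef_rot: [[0.989, -0.15, -0.005], [-0.15, -0.989, 0.001], [-0.005, 0.0, -1.0]]
ft_force: [-0.3, -0.1, -0.3]
finger_gap: 1.002
finger_force: 0.0
```

```bash
python3 st.py; python3 - <<'E'
from h import *
im=vision.get_image('scene')['image'][150:265,250:350]
cv2.imwrite('pics/v2.png',np.clip(cv2.resize(im,None,fx=5,fy=5,interpolation=cv2.INTER_CUBIC)*1.7,0,255).astype(np.uint8))
E
```

```text
2.8 [ 0.5471 -0.0661  0.1073] [-0.3375 -0.0959 -0.2784] 1.0024595337480646 0.0 [  19.2732   22.933   -19.5363  110.5979    9.9936   48.4    -104.1893]
d tool [ 0.0011 -0.0003  0.0473] yaw -8.653716649759403 z [-0.0052  0.0006 -1.    ]
```

View pics/v2.png

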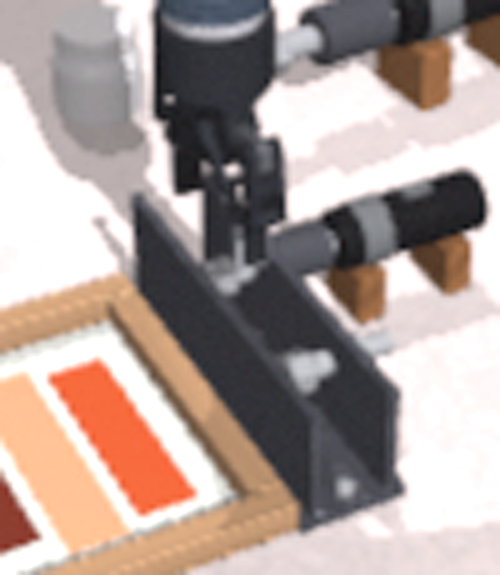

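The finger, at (240,230), stands over the gap between the flanges, beside the target head at (232,280). I go on down slowly, watching the force.

To row units: 0.024 m is 0.08, 0.019 m is 0.0633.

Call:
send_rows:
  series: [1, 0.0033, 0, 0.0133, 0, 1, 0.0033, 0, 0.03, 0, 1, 0.0033, 0, 0.0467, 0, 1, 0.0033, 0, 0.0633, 0, 1, 0.0033, 0, 0.08, 0]

```text
t: 3.35
tcp_pos: [0.5502, -0.0664, 0.0856]
eef_rot: [[0.989, -0.15, 0.0], [-0.15, -0.989, -0.0], [0.0, 0.0, -1.0]]
ft_force: [0.2, -0.9, -0.4]
finger_gap: 1.002
finger_force: 0.0
```

To row units: 0.023 m is 0.0767, 0.02 m is 0.0667.

Call:
send_rows:
  series: [1, 0, 0, 0.0167, 0, 1, 0, 0, 0.0333, 0, 1, 0, 0, 0.05, 0, 1, 0, 0, 0.0667, 0, 1, 0, 0, 0.0767, 0]

```text
t: 3.85
tcp_pos: [0.5499, -0.0663, 0.0624]
eef_rot: [[0.989, -0.15, -0.001], [-0.15, -0.989, 0.0], [-0.001, 0.0, -1.0]]
ft_force: [0.1, -0.1, 0.9]
finger_gap: 1.0
finger_force: 0.0
```

```bash
python3 st.py
```

```text
3.85 [ 0.5499 -0.0663  0.0624] [ 0.0803 -0.106   0.9076] 0.999821760811719 0.0 [  18.2129   27.0195  -18.4392  111.4385   12.0607   43.4245 -105.8054]
d tool [-0.0019 -0.      0.0024] yaw -8.648930947972485 z [-0.0007  0.0001 -1.    ]
```

To row units: 0.004 m is 0.0133, -0.001 m is -0.0033.

Call:
send_rows:
  series: [1, -0.0033, 0, 0.0067, 0, 0.85, -0.0033, 0, 0.0133, 0, 0.7, -0.0033, 0, 0.0133, 0, 0.55, -0.0033, 0, 0.0133, 0, 0.45, -0.0033, 0, 0.0133, 0]

```text
t: 4.35
tcp_pos: [0.5495, -0.0662, 0.0592]
eef_rot: [[0.989, -0.15, 0.001], [-0.15, -0.989, -0.0], [0.001, -0.0, -1.0]]
ft_force: [-0.3, 0.0, 0.4]
finger_gap: 0.451
finger_force: 0.0
```

Call:
send_rows:
  series: [0.4, 0, 0, 0, 0, 0.35, 0, 0, 0, 0, 0.3, 0, 0, 0, 0, 0.25, 0, 0, 0, 0, 0.2, 0, 0, 0, 0]

```text
t: 4.85
tcp_pos: [0.5492, -0.0671, 0.0594]
eef_rot: [[0.989, -0.151, -0.0], [-0.151, -0.989, -0.001], [-0.0, 0.001, -1.0]]
ft_force: [-2.0, -2.1, 3.7]
finger_gap: 0.289
finger_force: 58.6
```

```bash
python3 st.py
```

```text
4.85 [ 0.5492 -0.0671  0.0594] [-2.0132 -2.0775  3.6817] 0.28921247751170387 58.5621028393507 [  18.1629   27.2147  -18.3073  111.6067   12.243    43.0353 -105.9391]
d tool [-0.0014 -0.0009 -0.0006] yaw -8.692658245566829 z [-0.0002 -0.0011 -1.    ]
```

The opening is 0.289 (24.6 mm), close to across-flats, at 59 N. I keep closing and hold.

Call:
send_rows:
  series: [0, 0, 0, 0, 0, 0, 0, 0, 0, 0, 0, 0, 0, 0, 0, 0, 0, 0, 0, 0, 0, 0, 0, 0, 0]

```text
t: 5.35
tcp_pos: [0.5492, -0.0672, 0.0594]
eef_rot: [[0.989, -0.151, -0.0], [-0.151, -0.989, -0.001], [0.0, 0.001, -1.0]]
ft_force: [-2.1, -2.3, 5.9]
finger_gap: 0.289
finger_force: 58.6
```

Call:
send_rows:
  series: [0, 0, 0, 0, 0, 0, 0, 0, 0, 0, 0, 0, 0, 0, 0, 0, 0, 0, 0, 0, 0, 0, 0, 0, 0]

```text
t: 5.85
tcp_pos: [0.5492, -0.0672, 0.0594]
eef_rot: [[0.989, -0.151, -0.0], [-0.151, -0.989, -0.001], [-0.0, 0.001, -1.0]]
ft_force: [-2.6, -2.9, 4.5]
finger_gap: 0.287
finger_force: 58.6
```

Call:
send_rows:
  series: [0, 0, 0, 0, 0, 0, 0, 0, 0, 0, 0, 0, 0, 0, 0, 0, 0, 0, 0, 0, 0, 0, 0, 0, 0]

```text
t: 6.35
tcp_pos: [0.5492, -0.0672, 0.0594]
eef_rot: [[0.989, -0.151, -0.0], [-0.151, -0.989, -0.001], [0.0, 0.001, -1.0]]
ft_force: [-2.7, -3.8, 5.3]
finger_gap: 0.288
finger_force: 58.6
```

Call:
send_rows:
  series: [0, 0, 0, 0, 0, 0, 0, 0, 0, 0, 0, 0, 0, 0, 0, 0, 0, 0, 0, 0, 0, 0, 0, 0, 0]

```text
t: 6.85
tcp_pos: [0.5492, -0.0672, 0.0594]
eef_rot: [[0.989, -0.151, -0.0], [-0.151, -0.989, -0.001], [0.0, 0.001, -1.0]]
ft_force: [-1.9, -3.2, 4.9]
finger_gap: 0.285
finger_force: 58.6
```

Call:
send_rows:
  series: [0, 0, 0, 0, 0, 0, 0, 0, 0, 0, 0, 0, 0, 0, 0, 0, 0, 0, 0, 0, 0, 0, 0, 0, 0]

```text
t: 7.35
tcp_pos: [0.5492, -0.0672, 0.0594]
eef_rot: [[0.989, -0.151, -0.0], [-0.151, -0.989, -0.001], [0.0, 0.001, -1.0]]
ft_force: [-3.0, -3.7, 5.3]
finger_gap: 0.287
finger_force: 58.6
```

```bash
python3 st.py; python3 - <<'E'
from h import *
print(r.observe()['moment'])
im=vision.get_image('scene')['image'][150:265,250:350]
cv2.imwrite('pics/v3.png',np.clip(cv2.resize(im,None,fx=5,fy=5,interpolation=cv2.INTER_CUBIC)*1.7,0,255).astype(np.uint8))
E
```

```text
7.35 [ 0.5492 -0.0672  0.0594] [-2.9864 -3.6808  5.321 ] 0.2874951165980502 58.62061746418476 [  18.1634   27.2178  -18.3076  111.6046   12.248    43.0334 -105.9443]
d tool [-0.0014 -0.001  -0.0006] yaw -8.694785198221014 z [-0.0001 -0.0011 -1.    ]
[-0.5204  0.4548  0.0166]
```

View pics/v3.png

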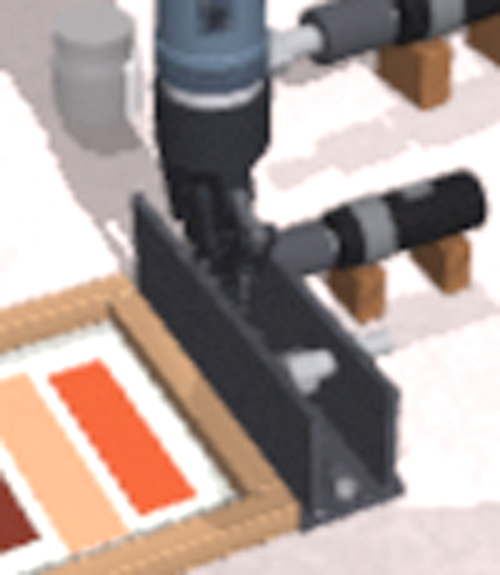

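The crop shows the fingers down in the gap, closed round the target head at about (235,285); the spare at (310,368) is untouched. The opening stays at 24.4 mm and the forces are steady. I hold a little longer, then hand in.

Call:
send_rows:
  series: [0, 0, 0, 0, 0, 0, 0, 0, 0, 0, 0, 0, 0, 0, 0, 0, 0, 0, 0, 0, 0, 0, 0, 0, 0]

```text
t: 7.9
tcp_pos: [0.5492, -0.0672, 0.0593]
eef_rot: [[0.989, -0.151, -0.0], [-0.151, -0.989, -0.001], [-0.0, 0.001, -1.0]]
ft_force: [-1.7, -3.2, 5.6]
finger_gap: 0.286
finger_force: 58.6
```

Call:
send_rows:
  series: [0, 0, 0, 0, 0, 0, 0, 0, 0, 0, 0, 0, 0, 0, 0, 0, 0, 0, 0, 0, 0, 0, 0, 0, 0]

```text
t: 8.4
tcp_pos: [0.5492, -0.0672, 0.0594]
eef_rot: [[0.989, -0.151, -0.0], [-0.151, -0.989, -0.001], [-0.0, 0.001, -1.0]]
ft_force: [-2.2, -2.7, 5.3]
finger_gap: 0.289
finger_force: 58.6
```

Call:
send_rows:
  series: [0, 0, 0, 0, 0, 0, 0, 0, 0, 0, 0, 0, 0, 0, 0, 0, 0, 0, 0, 0, 0, 0, 0, 0, 0]

```text
t: 8.9
tcp_pos: [0.5492, -0.0672, 0.0594]
eef_rot: [[0.989, -0.151, -0.0], [-0.151, -0.989, -0.001], [0.0, 0.001, -1.0]]
ft_force: [-1.5, -3.4, 5.5]
finger_gap: 0.289
finger_force: 58.6
```

```bash
python3 st.py; python3 -c "
from rig import ticket
print(ticket.finish_job())"
```

```text
8.9 [ 0.5492 -0.0672  0.0594] [-1.502  -3.4172  5.5263] 0.2887630245605887 58.62067312002182 [  18.1623   27.217   -18.3077  111.604    12.2502   43.0359 -105.9417]
d tool [-0.0014 -0.001  -0.0006] yaw -8.689528464570998 z [-0.0002 -0.0011 -1.    ]
the job is handed in; nothing more can be done
None
```

Job handed in at 8.9 s with the turning bolt's head still gripped at about 59 N; opening and pose were steady for about 4 s, and the spare bolt, jars and bottle were not touched.

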